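# Fit the filter cell on the illuminator port and hold it home

### The arm

A 6-joint arm with a two-finger parallel gripper is mounted at the origin on a cart in front of the work surface, level with it; the furniture and walls round the work are solid. World frame = base frame: x ahead of the robot, y to its left, z up, the work surface at z = 0. Lengths are in m, angles in degrees, forces in N, time in s.
With the tool pointing down it reaches from about 0.4 to 0.825 m from the base axis. Payload 7 kg.
Tool frame: the origin (TCP) lies midway between the tips of the shut fingers; the grasp point (between the pads) lies r.grip_depth behind it (r.grip_depth is the distance from the TCP to the grasp point, in m); z points along the fingers, y is the line along which they close (so a half turn about z gives the same grasp; the last joint's range is limited). The gripper opens to 88 mm and grips with 3 to 60 N. Pads are 19 mm wide; open, the fingers measure 130 mm over their backs; the gripper's body (78 mm by 193 mm) begins 47 mm behind the grasp point.
Start: joints at [84.001, 20.546, 0.682, 0, -70.136, -16.507], TCP at [0.258, 0.624, 0.227] pointing down, gripper open.
Joint ranges: [-176.03, 176.03], [-82.01, 121.73], [-58.28, 71.71], [-173.87, 95.51], [-174.79, -0.11], [-173.66, 173.66]. Speed limits (degrees/s): [136.94, 136.94, 172.46, 180, 180, 180].

### API

Orientations are given as [roll, pitch, yaw] about the fixed x, y, z axes, in that order (R = Rz(yaw) Ry(pitch) Rx(roll)).
In Python, from plant import r, optics, job gives the robot as it stands (r), with the cameras (optics) and the job (job).
- The arm moves only by the shell command python3 drive.py [OPENING] [FORCE], which reads ROWS from standard input. ROWS is a JSON list that holds a single list of rows (three levels of brackets), with 1 to 12 rows, each of 6 numbers: dx, dy, dz in a scale on which 1.0 is 0.8 m, then a rotation vector rx, ry, rz in fractions of the full range, 1 being 60 degrees; each row is the pose to reach, as a shift and turn from the pose commanded when the command began, along the tool's axes at that moment; what a row does not reach only later rows make up. A row lasts 1/12 s, in which the tool goes at most 0.0417 m and 7.16 degrees, less where a joint would pass 70% of its speed; a pose out of reach is approached as far as the arm can. OPENING is the finger opening in m, set as the command begins (- or left out keeps the last). The fingers move at their own pace and stop on an object; FORCE is the grip in N (left out, the last holds). Time passes only in rows, so rows that do not move let the fingers close. It prints the time, the measured TCP pose, the force, the opening and the grip force at its end. Shift and turn numbers lie between -1 and 1, and a call with a number outside is refused. Input that does not fit is refused with a message, and nothing moves.
- r.get_state(): the state, without advancing time (a new reading comes with each control period).
- optics.capture(name): name is "scene" or "top" or "wrist"; returns a dict with "frame" (384x512x3 uint8, red, green, blue), "z_map" (384x512 float32, m along the optical axis (not along the pixel's ray), 0 where there is no reading), "fx", "fy", "cx", "cy" (pixels), "cam_to_world" (4x4, takes a point from camera to world coordinates). Camera axes: x right, y down, z forward; pixel columns grow to the right and rows downward; lengths in m; the calibration is good to about 2 mm. A picture is of the moment at which its call begins.
- job.close_job(): hands the job in; it is judged then, once.
The state is a dict: "time_s": time; "joints": joint angles; "qd": joint speeds; "joint_torque": joint torques, N m; "tcp_pos": TCP position; "eef_rot": TCP orientation; "contact_force": force on the tool from outside, world axes, zero at the start; "moment": the same for the moment, N m; "gripper_width": finger opening in m; "gripper_force": force on a finger pad.
Only numpy, scipy, OpenCV 4.12 (cv2) and the standard library are available. Lean on these libraries where they do the work, as an engineer would, in place of code of your own. Each camera call takes 0.05 s, during which the arm holds its last target. There are 200 camera calls.

### The job

Take the black knurled filter cell standing on the bench, put it over the spigot of the grey bench illuminator and turn it until its hidden keyways drop over the three pins. Then push it down fully home on its seat against the spring ring and finish while still holding it there, upright, so that a colleague can clamp it; leave the vial, the dark dish and the marker where they are.

Things in the scene. Friction and masses are not known exactly. Their poses are not given: they have to be found in the camera images.
- filter_cell: Loose black knurled round collar, 58 mm across, 44 mm tall, 0.08 to 0.17 kg, amber glass closing its top 2 mm below the rim. Origin: centre of its open underside, z up. Grip across any diameter. Inside: bore 36 mm wide, 38 mm deep, with three straight keyways 120 degrees apart, each 11 mm wide, cut out to 48 mm diameter, unseen from above; one points along the cell's own +x.
- illuminator: Fixed grey lamp house 130 x 110 mm, 26 mm high, with a round dark seat (68 mm across) in the middle, 34 mm above the bench. Origin: centre of its underside, z up. From the seat a bright spigot with three side pins stands up.
- spigot_top (a point): Centre of the top of the spigot, 30 mm above the seat. The spigot is 32 mm in diameter, its last 8 mm tapering to 24 mm.
- pin_tops (a point): Point on the spigot's axis level with the tops of its three rigid steel pins, 16.5 mm above the seat. The pins are 5 mm thick, 120 degrees apart, out to 45 mm diameter; which way they point varies and is not reported. A cell not lined up rests level on them. Somewhere within 120 degrees of turn, either way, (play about 8 degrees each side) it drops 10.5 mm to the spring ring.
- seat (a point): Centre of the illuminator's seat plane, on the spigot's axis, 34 mm above the bench, z up. The cell is home when the centre of its underside is at this point.
- spring_ring (a joint): Brass spring ring, 46 mm across, round the foot of the spigot: 0 when it stands up, 6 mm above the seat; 0.006 m when it is pressed flush with the seat. It pushes back with 3.5 N at 0, rising to 6.5 N at 0.006 m, more than the cell weighs, so a cell let go rises off the seat.
- vial: Bystander: small white-capped clear vial standing upright, 21 mm across, 60 mm tall. Origin at the centre of its underside.
- dark_dish: Bystander: round petri dish with dark red agar, 93 mm across, 15 mm high. Origin at the centre of its underside.
- marker: Bystander: black marker pen with a white band, lying flat, 138 mm long, 18 mm high. Origin under its middle.

How it is judged:
By the outcome, as a careful person would: the job done as asked, in the order asked, and still so for the second after the job is handed in, while the arm keeps its last pose, push and grip.
It also fails if it takes over 72 s, if anything falls off the work surface, if the arm or the gripper's body presses on something with over 40 N, if the wrist force passes 120 N, or if a joint passes its speed limit or range.

## Working session

There is one attempt and no reset: what is moved stays moved. The work goes in short steps, Python scripts to look and compute and a shell command to move; the robot and the scene stay as the last step left them, time stands still between calls to the robot, and variables do not carry over. Pictures are saved under pics/ and viewed, at most 10 in all, crops included, and the job is handed in when it is done.

```bash
ls; mkdir -p pics
python3 - <<'E'
from plant import r, optics, job
import cv2,numpy as np
s=r.get_state();print(s['tcp_pos'],s['eef_rot'],s['gripper_width'],r.grip_depth,s['time_s'])
a=[]
for n in("scene","top"):
    c=optics.capture(n);np.savez(f'{n}.npz',**c);cv2.imwrite(f'pics/{n}.png',c['frame'][...,::-1]);print(n,c['cam_to_world'].round(3).tolist(),c['fx'])
E
```

```text
drive.py
pics
plant.py
[0.25822529 0.62314409 0.22563792] [ 1.79906312e+02 -8.62213822e-03 -2.25130426e+01] 0.0876336974583691 0.0188 0.0
scene [[0.699, -0.307, 0.646, 0.024], [-0.715, -0.326, 0.618, -0.553], [0.021, -0.894, -0.447, 0.473], [0.0, 0.0, 0.0, 1.0]] 386.0088664950647
top [[0.022, -0.996, 0.089, 0.453], [-1.0, -0.023, -0.003, -0.047], [0.006, -0.089, -0.996, 1.274], [0.0, 0.0, 0.0, 1.0]] 445.3018080201294
```

View pics/scene.png

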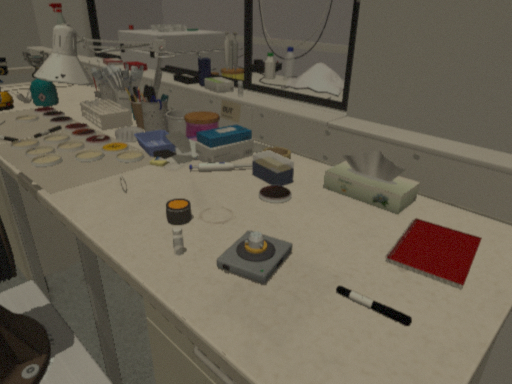

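View pics/top.png

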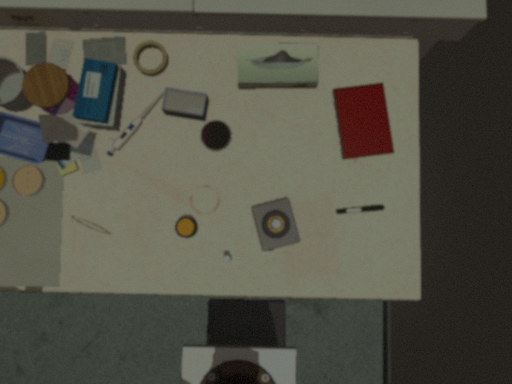

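The scene view shows the cell at (178,211), the illuminator spigot at (256,241), and the vial at (178,242). In the top view the cell is at (186,227), the illuminator at (276,223), and the vial at (227,256).

```bash
cat > h.py <<'E'
import numpy as np,cv2
def ray(c,u,v,z):
    T=c['cam_to_world'];d=T[:3,:3]@np.array([(u-c['cx'])/c['fx'],(v-c['cy'])/c['fy'],1.]);o=T[:3,3]
    return o+d*(z-o[2])/d[2]
def cloud(c):
    v,u=np.indices(c['z_map'].shape);z=c['z_map'];T=c['cam_to_world']
    P=np.stack([(u-c['cx'])/c['fx']*z,(v-c['cy'])/c['fy']*z,z],-1)
    return P@T[:3,:3].T+T[:3,3]
def blob(m,near):
    n,l,s,ce=cv2.connectedComponentsWithStats(m.astype(np.uint8))
    k=[i for i in range(1,n) if s[i,4]>15]
    i=min(k,key=lambda i:np.hypot(*(ce[i]-near)));return l==i,ce[i],s[i]
E
python3 - <<'E'
from h import *
for n,near,sp,vi in(("scene",(178,204),(256,240),(178,236)),("top",(186,227),(276,223),(227,256))):
    c=dict(np.load(n+'.npz'));hsv=cv2.cvtColor(c['frame'],cv2.COLOR_RGB2HSV);P=cloud(c)
    H,S,V=[hsv[...,i].astype(int) for i in range(3)]
    m,ce,s=blob((S>150)&(V>70)&(H>8)&(H<28),near);print(n,'amber',ce,s,ray(c,*ce,.042),'depth z',np.median(P[m],0))
    e=cv2.fitEllipse(max(cv2.findContours(m.astype(np.uint8),0,2)[0],key=len));print(' ell',e,ray(c,*e[0],.042))
    y,x=sp[1],sp[0]
    for w in (8,):
        Q=P[y-40:y+40,x-45:x+45].reshape(-1,3)
        for a,b in((.06,.08),(.03,.038),(.022,.029)):
            k=Q[(Q[:,2]>a)&(Q[:,2]<b)];print('  z',a,len(k),k.mean(0).round(4) if len(k) else '',k.min(0).round(3) if len(k) else '',k.max(0).round(3) if len(k) else '')
    y,x=vi[1],vi[0];Q=P[y-15:y+15,x-12:x+12].reshape(-1,3);k=Q[Q[:,2]>.04];print(' vial',k.mean(0).round(4) if len(k) else '')
    y,x=int(near[1]),int(near[0]);Q=P[y-20:y+20,x-20:x+20].reshape(-1,3);k=Q[Q[:,2]>.03];print(' cell',k.mean(0).round(4),k.min(0).round(3),k.max(0).round(3))
def big(n,x,y,w=45): 
    f=dict(np.load(n+'.npz'))['frame'][y-w:y+w,x-w:x+w,::-1];return cv2.resize(f,(400,400),interpolation=cv2.INTER_CUBIC)
cv2.imwrite('pics/z.png',np.hstack([big('scene',256,245,40),big('top',276,223,30)]))
E
```

```text
scene amber [177.45695364 203.93377483] [168 200  20   9 151] [0.48032148 0.15474093 0.042     ] depth z [0.47974771 0.15343983 0.0427566 ]
 ell ((177.4912567138672, 203.89004516601562), (8.823609352111816, 19.71934700012207), 85.25244140625) [0.48051207 0.15487301 0.042     ]
  z 0.06 92 [ 0.4922 -0.0969  0.0638] [ 0.482 -0.109  0.06 ] [ 0.505 -0.082  0.067]
  z 0.03 397 [ 0.484  -0.1054  0.0336] [ 0.455 -0.135  0.03 ] [ 0.531 -0.056  0.038]
  z 0.022 1231 [ 0.4804 -0.1078  0.0259] [ 0.418 -0.163  0.022] [ 0.57  -0.029  0.029]
 vial [0.3956 0.0331 0.0526]
 cell [0.4694 0.1365 0.0481] [ 0.024 -0.553  0.03 ] [0.509 0.181 0.473]
top amber [185.04032258 226.64919355] [177 218  17  18 248] [0.47927408 0.15450504 0.042     ] depth z [0.47866924 0.15459755 0.04269313]
 ell ((185.14358520507812, 226.62606811523438), (17.07559585571289, 17.161516189575195), 6.762730121612549) [0.47934416 0.15422276 0.042     ]
  z 0.06 82 [ 0.4913 -0.096   0.0645] [ 0.478 -0.109  0.06 ] [ 0.505 -0.082  0.071]
  z 0.03 462 [ 0.4935 -0.0955  0.0334] [ 0.396 -0.159  0.03 ] [0.56  0.026 0.038]
  z 0.022 951 [ 0.4904 -0.0966  0.026 ] [ 0.398 -0.163  0.022] [0.567 0.026 0.029]
 vial [0.3992 0.0299 0.1344]
 cell [0.4772 0.1488 0.0663] [ 0.451 -0.047  0.032] [0.506 0.182 1.274]
```

View pics/z.png

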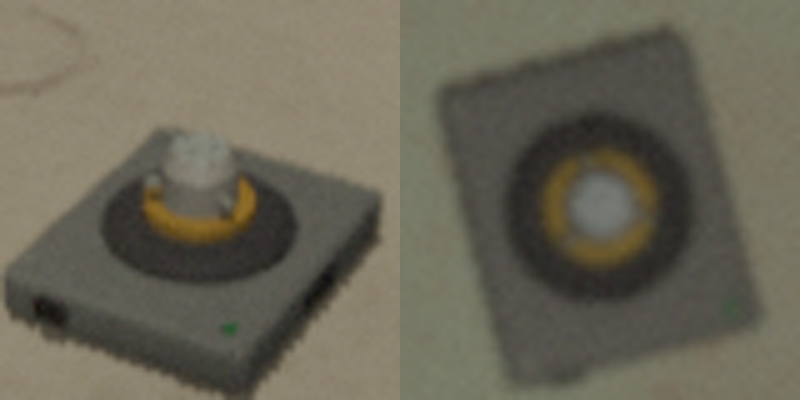

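The pins are visible at the spigot foot; their angle doesn't matter, because I'll sweep. Next I move to hover above the cell.

```bash
cat >> h.py <<'E'
from scipy.spatial.transform import Rotation as Ro
def todo(s,p,yaw=None):
    R=Ro.from_euler('xyz',s['eef_rot'],degrees=True)
    G=R if yaw is None else Ro.from_euler('xyz',[180,0,yaw],degrees=True)
    return (R.inv().apply(np.array(p)-s['tcp_pos'])).round(4),(R.inv()*G).as_rotvec(degrees=True).round(2)
E
python3 -c "
from h import *;from plant import r, optics, job
print(todo(r.get_state(),[.48,.1545,.2],-22.5))"
```

```text
(array([0.3843, 0.348 , 0.0263]), array([ 0.08, -0.01, -0.01]))
```

The rows are not in the units I measure in: shifts go in shares of 0.8 m and turns go in shares of 60 degrees. I convert before sending: 0.355 m is 0.4438, 0.33 m is 0.4125.

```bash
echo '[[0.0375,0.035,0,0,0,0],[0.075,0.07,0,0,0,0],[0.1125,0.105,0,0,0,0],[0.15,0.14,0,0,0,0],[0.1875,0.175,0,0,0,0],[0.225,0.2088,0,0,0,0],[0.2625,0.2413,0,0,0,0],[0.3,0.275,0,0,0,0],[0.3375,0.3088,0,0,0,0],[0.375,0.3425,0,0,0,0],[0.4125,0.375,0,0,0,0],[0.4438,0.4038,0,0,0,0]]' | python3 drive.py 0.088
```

```text
refused: ROWS must be a list holding one list of rows, three levels of brackets. Nothing was moved.
```

Nothing moved. I misread the format; it is a list holding one list of rows, three levels of brackets. Resending.

```bash
echo '[[[0.0375,0.035,0,0,0,0],[0.075,0.07,0,0,0,0],[0.1125,0.105,0,0,0,0],[0.15,0.14,0,0,0,0],[0.1875,0.175,0,0,0,0],[0.225,0.2088,0,0,0,0],[0.2625,0.2413,0,0,0,0],[0.3,0.275,0,0,0,0],[0.3375,0.3088,0,0,0,0],[0.375,0.3425,0,0,0,0],[0.4125,0.375,0,0,0,0],[0.4438,0.4038,0,0,0,0]]]' | python3 drive.py 0.088
echo '[[[0.025,0.0213,0.0163,0,0,0],[0.0363,0.0313,0.0325,0,0,0],[0.0363,0.0313,0.0325,0,0,0],[0.0363,0.0313,0.0325,0,0,0]]]' | python3 drive.py
python3 - <<'E'
from h import *;from plant import r, optics, job
s=r.get_state();print(s['tcp_pos'],s['eef_rot'],s['joints'],s['contact_force'])
c=optics.capture('wrist');np.savez('w1.npz',**c);cv2.imwrite('pics/w1.png',c['frame'][...,::-1]);print(c['cam_to_world'].round(3).tolist())
E
```

```text
time_s: 1.1
tcp_pos: [0.4631, 0.187, 0.2266]
eef_rot: [180.0, 0.0, -22.5]
contact_force: [0.6, -0.2, 0.8]
gripper_width: 0.0878
gripper_force: 0.0
time_s: 1.43
tcp_pos: [0.4797, 0.1541, 0.1999]
eef_rot: [179.9, 0.1, -22.6]
contact_force: [0.8, 1.3, -0.2]
gripper_width: 0.0876
gripper_force: 0.0
[0.47966102 0.15412442 0.19986876] [ 1.79905254e+02  5.59683821e-02 -2.26179802e+01] [ 4.01847489e+01  5.56677084e+00 -2.27114381e+01 -7.34609626e-03
 -6.18316428e+01  2.72007912e+01] [ 0.79009016  1.26039192 -0.17974263]
[[-0.385, -0.881, -0.273, 0.553], [-0.923, 0.369, 0.112, 0.125], [0.002, 0.295, -0.955, 0.358], [0.0, 0.0, 0.0, 1.0]]
```

View pics/w1.png

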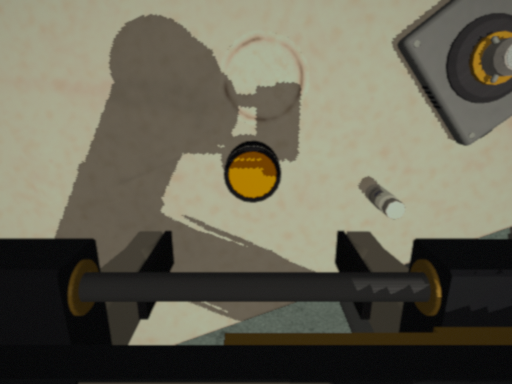

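The wrist view shows the cell at (252,172), centred between the fingers. The vial cap is at (397,209) and the illuminator is at upper right. I'll refine the cell position.

Run:
```python
from h import *;from plant import r, optics, job
c=dict(np.load('w1.npz'));hsv=cv2.cvtColor(c['frame'],cv2.COLOR_RGB2HSV).astype(int)
H,S,V=[hsv[...,i] for i in range(3)];P=cloud(c)
m,ce,s=blob((S>150)&(V>60)&(H>8)&(H<28),(252,174));e=cv2.fitEllipse(cv2.convexHull(cv2.findContours(m.astype(np.uint8),0,2)[0][0]))
print(e,ray(c,*e[0],.042))
d=(V<60)&(np.hypot(*(np.indices(V.shape)[::-1]-np.array([252,172])[:,None,None]))<40)|m
d,ce,s=blob(d,(252,172));e=cv2.fitEllipse(cv2.convexHull(cv2.findContours(d.astype(np.uint8),0,2)[0][0]));print(e,ce,s)
Q=P[d&(P[...,2]>.03)];print(Q.min(0),Q.max(0),Q.mean(0))
print(todo(r.get_state(),[.4795,.1545,.011],-22.5))
```

```text
((251.99496459960938, 174.57859802246094), (46.75294876098633, 48.62440490722656), 96.90740203857422) [0.47971502 0.15699411 0.042     ]
((251.99234008789062, 170.9334259033203), (55.763336181640625, 60.846458435058594), 0.46550366282463074) [252.0123503  170.93188623] [ 225  141   55   61 2672]
[0.45234059 0.12476847 0.03018624] [0.55313027 0.18446437 0.3584241 ] [0.48195483 0.15591992 0.04377484]
(array([-1.000e-04,  5.000e-04,  1.896e-01]), array([ 0.03,  0.01, -0.05]))
```

In the tool's units: 0.189 m is 0.2363, 0.178 m is 0.2225.

```bash
echo '[[[0,0,0.0438,0,0,0],[0,0,0.0875,0,0,0],[0,0,0.1313,0,0,0],[0,0,0.1625,0,0,0],[0,0,0.1875,0,0,0],[0,0,0.2063,0,0,0],[0,0,0.2225,0,0,0],[0,0,0.2363,0,0,0],[0,0,0.2363,0,0,0]]]' | python3 drive.py 0.088
echo '[[[0,0,0,0,0,0],[0,0,0,0,0,0],[0,0,0,0,0,0],[0,0,0,0,0,0],[0,0,0,0,0,0],[0,0,0,0,0,0],[0,0,0,0,0,0],[0,0,0,0,0,0],[0,0,0,0,0,0],[0,0,0,0,0,0]]]' | python3 drive.py 0.04 35
```

```text
time_s: 2.23
tcp_pos: [0.479, 0.1558, 0.0102]
eef_rot: [179.9, 0.1, -22.4]
contact_force: [-0.8, -0.8, 0.2]
gripper_width: 0.0873
gripper_force: 0.0
time_s: 3.07
tcp_pos: [0.4803, 0.1554, 0.0122]
eef_rot: [-179.9, -0.0, -22.5]
contact_force: [-1.9, 1.2, 6.1]
gripper_width: 0.0581
gripper_force: 35.0
```

Gripped at 58 mm. Now I lift 0.12 m and look at how the cell sits in the grip.

In the tool's units: -0.13 m is -0.1625, -0.11 m is -0.1375.

```bash
echo '[[[0,0,-0.025,0,0,0],[0,0,-0.0625,0,0,0],[0,0,-0.1,0,0,0],[0,0,-0.1375,0,0,0],[0,0,-0.1625,0,0,0],[0,0,-0.1625,0,0,0]]]' | python3 drive.py
python3 - <<'E'
from h import *;from plant import r, optics, job
s=r.get_state();print(s['tcp_pos'],s['contact_force'],s['gripper_width'])
for n in('scene','top','wrist'):
    c=optics.capture(n);np.savez(n+'2.npz',**c);cv2.imwrite(f'pics/{n}2.png',c['frame'][...,::-1])
f=lambda n:cv2.imread(f'pics/{n}2.png')
a=cv2.resize(f('scene')[100:260,100:313],(400,300));b=cv2.resize(f('wrist'),(400,300));cv2.imwrite('pics/l.png',np.hstack([a,b]))
print(todo(s,[.4917,-.0962,.2],-22.5))
E
```

```text
time_s: 3.57
tcp_pos: [0.4822, 0.1563, 0.1462]
eef_rot: [-179.6, -0.3, -22.5]
contact_force: [-0.3, 0.0, -0.7]
gripper_width: 0.058
gripper_force: 35.0
[0.48217201 0.15630789 0.14618816] [-0.31318687  0.03001697 -0.7244623 ] 0.05800645801003121
(array([ 0.1056,  0.2294, -0.0548]), array([-0.35, -0.25,  0.03]))
```

View pics/l.png

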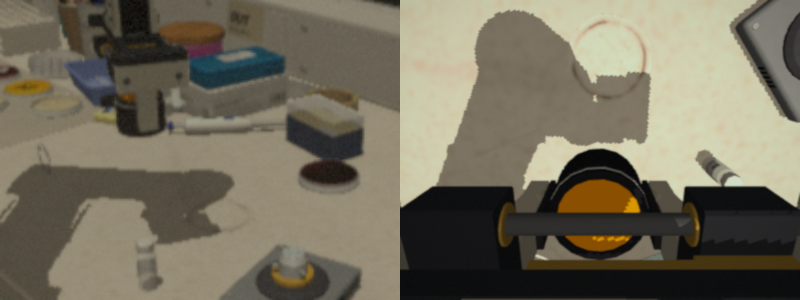

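The cell hangs level in the grip; in the wrist view it is centred at about (598,215) in the panel. Next I measure its offset from the TCP.

Run:
```python
from h import *;from plant import r, optics, job
s=r.get_state();print(s['tcp_pos'],s['eef_rot'])
c=dict(np.load('wrist2.npz'));hsv=cv2.cvtColor(c['frame'],cv2.COLOR_RGB2HSV).astype(int);H,S,V=[hsv[...,i] for i in range(3)]
P=cloud(c);R=Ro.from_euler('xyz',s['eef_rot'],degrees=True)
L=R.inv().apply((P-s['tcp_pos']).reshape(-1,3)).reshape(P.shape)
# amber
m=(S>150)&(V>60)&(H>8)&(H<28);m[:225]=0;m[330:]=0;m[:,:180]=0;m[:,350:]=0
print('amber L',np.median(L[m],0),np.percentile(L[m],[1,99],axis=0))
a=(abs(L[...,0])<.045)&(abs(L[...,1])<.027)&(L[...,2]>-.045)&(L[...,2]<.01)&~m
print(np.histogram(L[a][:,2],np.arange(-.045,.012,.002)))
q=L[a&(abs(L[...,2]+np.percentile(-L[a][:,2],50))<1)]
k=L[a&(L[...,2]<-.027)&(L[...,2]>-.038)];print('rim',k.min(0),k.max(0),len(k))
# forward outer edge of rim: circle fit of dark points furthest in x
ys=np.arange(-.024,.025,.004)
for y in ys:
    w=k[abs(k[:,1]-y)<.002]
    if len(w):print(round(y,3),w[:,0].min().round(4),w[:,0].max().round(4))
```

```text
[0.4794201  0.15477113 0.14111579] [ 1.79994996e+02  3.17485927e-02 -2.25355774e+01]
amber L [ 0.00809538 -0.00152635 -0.03133357] [[-0.02358318 -0.02310876 -0.08437861]
 [ 0.03116933  0.02019345 -0.02999675]]
(array([   0,    0,    0,    0,    1, 1820, 1189,  221,  215,   98,  211,
        214,  148,  149,  134,  130,  121,  123,  123,  110,  103,  116,
         98,   89,   81,   45,   72,   30]), array([-0.045, -0.043, -0.041, -0.039, -0.037, -0.035, -0.033, -0.031,
       -0.029, -0.027, -0.025, -0.023, -0.021, -0.019, -0.017, -0.015,
       -0.013, -0.011, -0.009, -0.007, -0.005, -0.003, -0.001,  0.001,
        0.003,  0.005,  0.007,  0.009,  0.011]))
rim [-0.02966356 -0.02698056 -0.03508211] [ 0.02859971  0.026966   -0.0270101 ] 3446
-0.024 -0.0202 0.0193
-0.02 -0.0236 0.0234
-0.016 -0.0261 0.0255
-0.012 -0.0277 0.0274
-0.008 -0.0289 0.0282
-0.004 -0.0295 0.0284
0.0 -0.0297 0.0286
0.004 -0.0297 0.0284
0.008 -0.0281 0.0271
0.012 -0.0269 0.026
0.016 -0.0243 0.0237
0.02 -0.0221 0.0209
0.024 -0.0166 0.0163
```

The cell is centred within 1 mm, and its underside is about 10 mm below the TCP. I'll stop short of the illuminator for a closer wrist look.

Run:
```python
from h import *;from plant import r, optics, job
s=r.get_state();print(todo(s,[.415,-.064,.16]), todo(s,[.4917,-.0962,.16]))
```

```text
(array([ 0.0243,  0.2268, -0.0189]), array([0., 0., 0.])) (array([ 0.1075,  0.2271, -0.0189]), array([0., 0., 0.]))
```

In the tool's units: 0.227 m is 0.2838, 0.218 m is 0.2725.

```bash
echo '[[[0.0025,0.0313,-0.005,0,0,0],[0.0063,0.0688,-0.01,0,0,0],[0.01,0.1063,-0.015,0,0,0],[0.015,0.1438,-0.02,0,0,0],[0.02,0.1813,-0.0238,0,0,0],[0.025,0.2188,-0.0238,0,0,0],[0.0275,0.25,-0.0238,0,0,0],[0.03,0.2725,-0.0238,0,0,0],[0.03,0.2838,-0.0238,0,0,0],[0.03,0.2838,-0.0238,0,0,0],[0.03,0.2838,-0.0238,0,0,0]]]' | python3 drive.py
python3 - <<'E'
from h import *;from plant import r, optics, job
s=r.get_state();print(s['tcp_pos'],s['joints'].round(1))
c=optics.capture('wrist');np.savez('w3.npz',**c);cv2.imwrite('pics/w3.png',c['frame'][...,::-1])
E
```

```text
time_s: 4.63
tcp_pos: [0.4148, -0.064, 0.1598]
eef_rot: [180.0, 0.1, -22.6]
contact_force: [0.1, 0.2, -0.6]
gripper_width: 0.058
gripper_force: 35.0
[ 0.4148165  -0.06403162  0.15981534] [ 18.4  -0.8 -35.3  -0.  -55.6  49. ]
```

View pics/w3.png

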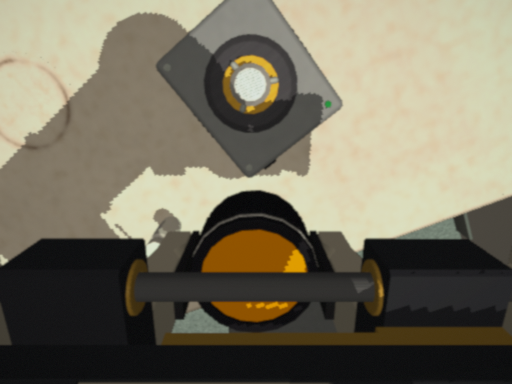

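The wrist view shows the spigot top at (250,84), pins at about (235,66), (272,80) and (240,105), and the dark seat disc around them.

Run:
```python
from h import *;from plant import r, optics, job
c=dict(np.load('w3.npz'));hsv=cv2.cvtColor(c['frame'],cv2.COLOR_RGB2HSV).astype(int);H,S,V=[hsv[...,i] for i in range(3)]
P=cloud(c);yy,xx=np.indices(V.shape);near=np.hypot(xx-250,yy-84)<52
fit=lambda m:cv2.fitEllipse(cv2.convexHull(np.vstack(cv2.findContours(m.astype(np.uint8),0,2)[0])))
m,ce,st=blob((V>190)&(S<60)&near,(250,84));e=fit(m);print('top',e,ray(c,*e[0],.064))
k=P[near&(P[...,2]>.0625)&(P[...,2]<.068)];print('cloud top',k.mean(0),k.min(0),k.max(0))
b,ce,st=blob((S>120)&(H>10)&(H<30)&near,(250,84));e=fit(b);print('brass',e,ray(c,*e[0],.040))
d,ce,st=blob((V<75)&near,(250,84));e=fit(d);print('seat',e,ray(c,*e[0],.034))
k=P[near&(P[...,2]>.0315)&(P[...,2]<.037)];print('cloud seat',k.mean(0),(k.min(0)+k.max(0))/2,k.max(0)-k.min(0))
```

```text
top ((250.01600646972656, 84.0245590209961), (30.78607749938965, 32.78200149536133), 178.96682739257812) [ 0.49406133 -0.09290399  0.064     ]
cloud top [ 0.4938095  -0.09309436  0.06471274] [ 0.480652   -0.10606127  0.06250335] [ 0.50680724 -0.08034629  0.06700011]
brass ((231.9080352783203, 88.10653686523438), (18.42258644104004, 43.5395622253418), 168.8060760498047) [ 0.49738553 -0.07792947  0.04      ]
seat ((249.7660369873047, 84.0049819946289), (94.35527038574219, 98.3956527709961), 170.29727172851562) [ 0.49483514 -0.09265163  0.034     ]
cloud seat [ 0.49497174 -0.09378801  0.03412101] [ 0.49378125 -0.09307792  0.03423983] [0.07698219 0.07666047 0.00547321]
```

Run:
```python
from h import *;from plant import r, optics, job
s=r.get_state();print(todo(s,[.4935,-.0946,.082],-22.5))
```

```text
(array([ 0.0843, -0.0014,  0.0779]), array([ 0.03,  0.05, -0.03]))
```

In the tool's units: 0.084 m is 0.105, 0.078 m is 0.0975.

```bash
echo '[[[0.0313,0,0,0,0,0],[0.0625,-0.0013,0,0,0,0],[0.0875,-0.0013,0,0,0,0],[0.105,-0.0018,0,0,0,0],[0.105,-0.0018,0.0313,0,0,0],[0.105,-0.0018,0.0625,0,0,0],[0.105,-0.0018,0.085,0,0,0],[0.105,-0.0018,0.0975,0,0,0],[0.105,-0.0018,0.0975,0,0,0],[0.105,-0.0018,0.0975,0,0,0]]]' | python3 drive.py
echo '[[[0,0,0.005,0,0,0],[0,0,0.01,0,0,0],[0,0,0.0138,0,0,0],[0,0,0.0138,0,0,0],[0,0,0.0138,0,0,0]]]' | python3 drive.py
echo '[[[0,0,0.0025,0,0,0],[0,0,0.005,0,0,0],[0,0,0.005,0,0,0],[0,0,0.005,0,0,0]]]' | python3 drive.py
python3 -c "
from plant import r, optics, job
import numpy as np
s=r.get_state();print(s['contact_force'],s['moment'],s['joints'].round(1))"
```

```text
time_s: 5.52
tcp_pos: [0.4937, -0.0942, 0.0825]
eef_rot: [180.0, 0.0, -22.4]
contact_force: [0.5, 1.0, -0.8]
gripper_width: 0.0581
gripper_force: 35.0
time_s: 5.93
tcp_pos: [0.4934, -0.0947, 0.0718]
eef_rot: [-180.0, -0.0, -22.5]
contact_force: [0.9, -0.7, -0.5]
gripper_width: 0.0578
gripper_force: 35.0
time_s: 6.27
tcp_pos: [0.4933, -0.0947, 0.0675]
eef_rot: [180.0, 0.0, -22.5]
contact_force: [-0.2, -0.2, -0.8]
gripper_width: 0.0583
gripper_force: 35.0
[-0.18736004 -0.22635246 -0.78986941] [-0.03936003  0.05158494  0.00375385] [ 11.6  14.  -32.6   0.  -43.4  55.9]
```

In the tool's units: 0.005 m is 0.0063, 0.004 m is 0.005.

```bash
echo '[[[0,0,0.0025,0,0,0],[0,0,0.005,0,0,0],[0,0,0.0063,0,0,0],[0,0,0.0063,0,0,0],[0,0,0.0063,0,0,0]]]' | python3 drive.py
echo '[[[0,0,0.0013,0,0,0],[0,0,0.0025,0,0,0],[0,0,0.0031,0,0,0],[0,0,0.0031,0,0,0],[0,0,0.0031,0,0,0]]]' | python3 drive.py
python3 -c "
from plant import r, optics, job
import numpy as np
s=r.get_state();print(s['contact_force'],s['moment'])"
```

```text
time_s: 6.68
tcp_pos: [0.4933, -0.0947, 0.0624]
eef_rot: [180.0, 0.0, -22.5]
contact_force: [0.5, -0.6, -0.3]
gripper_width: 0.0581
gripper_force: 35.0
time_s: 7.1
tcp_pos: [0.4933, -0.0947, 0.06]
eef_rot: [180.0, 0.0, -22.5]
contact_force: [0.5, 0.2, -0.5]
gripper_width: 0.0579
gripper_force: 35.0
[ 0.47450108  0.21245182 -0.52114257] [0.03328071 0.01064025 0.00184442]
```

```bash
for i in 1 2; do echo '[[[0,0,0.001,0,0,0],[0,0,0.001,0,0,0],[0,0,0.001,0,0,0]]]' | python3 drive.py; done
```

```text
time_s: 7.35
tcp_pos: [0.4934, -0.0947, 0.0593]
eef_rot: [180.0, 0.0, -22.5]
contact_force: [0.1, -0.5, -0.1]
gripper_width: 0.0579
gripper_force: 35.0
time_s: 7.6
tcp_pos: [0.4933, -0.0947, 0.0584]
eef_rot: [180.0, 0.0, -22.5]
contact_force: [0.9, 0.6, -1.5]
gripper_width: 0.0579
gripper_force: 35.0
```

In the tool's units: 0.0008 m is 0.001.

```bash
for i in 1 2 3; do echo '[[[0,0,0.001,0,0,0],[0,0,0.001,0,0,0],[0,0,0.001,0,0,0]]]' | python3 drive.py; done
```

```text
time_s: 7.85
tcp_pos: [0.4933, -0.0947, 0.0576]
eef_rot: [180.0, 0.0, -22.5]
contact_force: [-0.5, 0.7, -1.2]
gripper_width: 0.0583
gripper_force: 35.0
time_s: 8.1
tcp_pos: [0.4933, -0.0947, 0.0568]
eef_rot: [180.0, 0.0, -22.5]
contact_force: [-0.7, -0.8, -1.4]
gripper_width: 0.0583
gripper_force: 35.0
time_s: 8.35
tcp_pos: [0.4933, -0.0947, 0.056]
eef_rot: [180.0, 0.0, -22.5]
contact_force: [1.4, 0.5, -0.3]
gripper_width: 0.0582
gripper_force: 35.0
```

Run:
```python
from h import *;from plant import r, optics, job
s=r.get_state();print(s['contact_force'],s['moment'])
c=optics.capture('wrist');np.savez('w4.npz',**c);a=optics.capture('scene')
R=Ro.from_euler('xyz',s['eef_rot'],degrees=True);L=R.inv().apply((cloud(c)-s['tcp_pos']).reshape(-1,3))
k=L[(np.hypot(L[:,0],L[:,1])<.032)&(abs(L[:,1])<.026)&(L[:,2]<-.02)&(L[:,2]>-.04)];h=np.histogram(k[:,2],np.arange(-.04,-.02,.001));print(h[0])
x=a['frame'][190:290,200:320,::-1]
cv2.imwrite('pics/v4.png',np.hstack([cv2.resize(x,(400,333),interpolation=2),cv2.resize(c['frame'][...,::-1],(400,333))]))
```

```text
[ 1.39498732  0.50742293 -0.26256651] [ 0.00439107 -0.02545851  0.02076195]
[   0    0    0    0    0    1  205 1557 1536 2852 1562  173  142   75
   43   61   77  135  107]
```

View pics/v4.png

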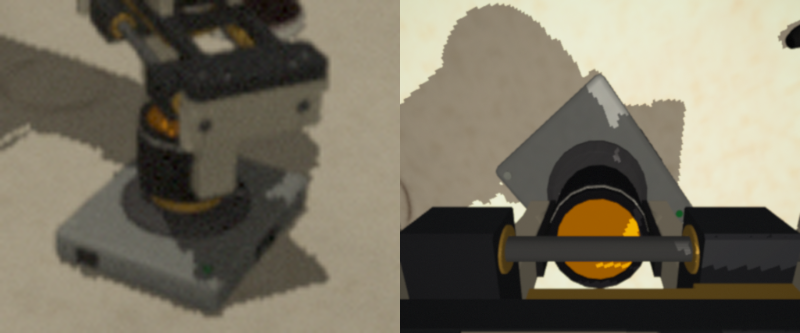

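The scene view shows the cell's underside just above the brass ring, and its height in the grip hasn't changed. So at 45 mm it is already below the pin tops (50.5 mm): the keyways happened to be lined up. I'll continue down gently.

In the tool's units: 0.003 m is 0.0038, 0.002 m is 0.0025.

```bash
echo '[[[0,0,0.0013,0,0,0],[0,0,0.0025,0,0,0],[0,0,0.0038,0,0,0],[0,0,0.0038,0,0,0],[0,0,0.0038,0,0,0]]]' | python3 drive.py
for i in 1 2 3; do echo '[[[0,0,0.0013,0,0,0],[0,0,0.0013,0,0,0],[0,0,0.0013,0,0,0]]]' | python3 drive.py; done
```

```text
time_s: 8.87
tcp_pos: [0.4933, -0.0947, 0.0529]
eef_rot: [180.0, 0.0, -22.5]
contact_force: [0.4, -0.8, -0.9]
gripper_width: 0.058
gripper_force: 35.0
time_s: 9.12
tcp_pos: [0.4935, -0.0947, 0.0523]
eef_rot: [-180.0, -0.0, -22.5]
contact_force: [-0.6, 0.7, 2.3]
gripper_width: 0.0581
gripper_force: 35.0
time_s: 9.37
tcp_pos: [0.4935, -0.0947, 0.0512]
eef_rot: [-180.0, -0.0, -22.5]
contact_force: [-0.9, 0.3, 2.5]
gripper_width: 0.0575
gripper_force: 35.0
time_s: 9.62
tcp_pos: [0.4935, -0.0947, 0.0501]
eef_rot: [-180.0, -0.0, -22.5]
contact_force: [0.0, 0.5, 2.9]
gripper_width: 0.0582
gripper_force: 35.0
```

Spring contact came at TCP z of about 0.052, so home should be at about 0.046.

In the tool's units: 0.003 m is 0.0038, 0.002 m is 0.0025.

```bash
echo '[[[0,0,0.0013,0,0,0],[0,0,0.0025,0,0,0],[0,0,0.0038,0,0,0],[0,0,0.0038,0,0,0],[0,0,0.0038,0,0,0]]]' | python3 drive.py - 50
for i in 1 2 3; do echo '[[[0,0,0.0009,0,0,0],[0,0,0.0009,0,0,0],[0,0,0.0009,0,0,0]]]' | python3 drive.py; done
```

```text
time_s: 10.03
tcp_pos: [0.4935, -0.0946, 0.0471]
eef_rot: [-180.0, -0.0, -22.5]
contact_force: [-0.3, 0.1, 5.0]
gripper_width: 0.0581
gripper_force: 50.0
time_s: 10.28
tcp_pos: [0.4935, -0.0947, 0.0465]
eef_rot: [-180.0, -0.0, -22.5]
contact_force: [-0.9, 0.2, 5.2]
gripper_width: 0.0577
gripper_force: 50.0
time_s: 10.53
tcp_pos: [0.4935, -0.0947, 0.0462]
eef_rot: [-180.0, -0.0, -22.5]
contact_force: [-2.8, 0.8, 10.4]
gripper_width: 0.0581
gripper_force: 50.0
time_s: 10.78
tcp_pos: [0.4935, -0.0947, 0.0462]
eef_rot: [-180.0, -0.0, -22.5]
contact_force: [-5.6, 3.0, 19.5]
gripper_width: 0.0576
gripper_force: 50.0
```

Hard stop at 0.0462, which means home. I'll ease to a moderate push, check it holds, and check the bystanders.

In the tool's units: -0.0003 m is -0.0004.

```bash
echo '[[[0,0,-0.0004,0,0,0],[0,0,-0.0004,0,0,0],[0,0,-0.0004,0,0,0],[0,0,-0.0004,0,0,0],[0,0,-0.0004,0,0,0],[0,0,-0.0004,0,0,0],[0,0,-0.0004,0,0,0],[0,0,-0.0004,0,0,0]]]' | python3 drive.py
python3 - <<'E'
from h import *;from plant import r, optics, job
s=r.get_state();print(s['tcp_pos'],s['contact_force'],s['moment'])
c=optics.capture('wrist');a=optics.capture('scene')
P=cloud(c);R=Ro.from_euler('xyz',s['eef_rot'],degrees=True);L=R.inv().apply((P-s['tcp_pos']).reshape(-1,3))
w=(np.hypot(L[:,0],L[:,1])<.032)&(abs(L[:,1])<.026)&(L[:,2]<-.02)&(L[:,2]>-.04);print(np.histogram(L[w][:,2],np.arange(-.04,-.02,.001))[0])
q=P.reshape(-1,3)[w];f=c['frame'].reshape(-1,3)[w].astype(int);g=q[(f[:,0]-f[:,2]>60)&(L[w][:,2]<-.027)]
print('glass z (home .076)',np.median(g[:,2]),'plane',np.linalg.lstsq(np.c_[g[:,:2]-g[:,:2].mean(0),np.ones(len(g))],g[:,2],rcond=None)[0])
cv2.imwrite('pics/v5.png',np.hstack([cv2.resize(a['frame'][190:290,200:320,::-1],(400,400),interpolation=2),cv2.resize(a['frame'][150:350,100:420,::-1],(400,400))]))
E
```

```text
time_s: 11.45
tcp_pos: [0.4935, -0.0947, 0.0462]
eef_rot: [-180.0, -0.0, -22.5]
contact_force: [-4.0, 1.1, 15.0]
gripper_width: 0.0576
gripper_force: 50.0
[ 0.49352166 -0.09470584  0.04619547] [-3.98175507  1.14104607 15.01105108] [0.70637638 1.50441464 0.03057667]
[   0    0    0    0    0    3  274 1686 1452 2926 1395  175  133   86
   31   55   87  131  118]
glass z (home .076) 0.07651201106442601 plane [ 0.00348057 -0.00020989  0.07654345]
```

View pics/v5.png

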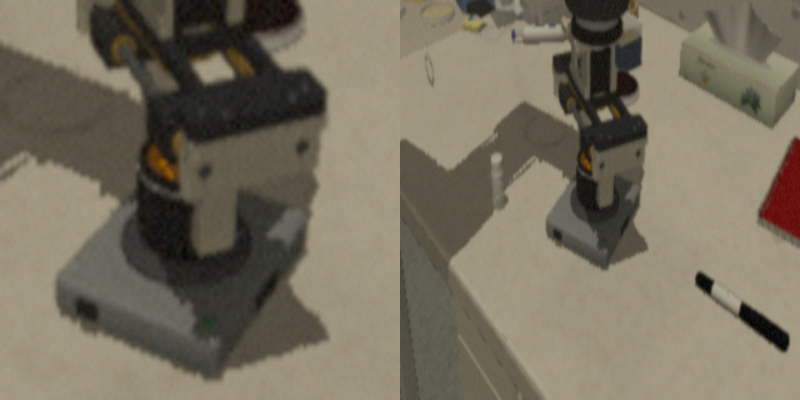

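The cell sits flush on the dark seat with no brass showing. The glass is at 76.5 mm (76 expected) and level, and the vial and marker stand as before. Handing in.

```bash
python3 -c "
from plant import r, optics, job
print(job.close_job())"
```

```text
the job is handed in; nothing more can be done
None
```

The filter cell is fully home on the seat and held there upright with about 15 N of push; no turn was needed because its keyways were already lined up with the pins, the arm never went near the vial, dish or marker, and the job was handed in at about 11.5 s.

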